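# Open the pickling crock and its jug of vinegar essence

## Task

Get the gherkins ready for topping up: first lift the loose stoneware lid off the pickling crock by its knob and set it aside gently, knob up and flat on the clear worktop. Then press the vinegar-essence jug's safety cap straight down against its spring, turn it anticlockwise (seen from above) until it comes free, lift it off and finish while still holding it level, about 5 cm straight above the open neck; the cap is wet with acid inside, so never put it down or drop it. Jug and crock stay standing on the worktop where they are, and the other things are left alone.

Things in the scene. Friction and masses are not known exactly. Their poses are not given: they have to be found in the camera images.
- crock: Loose round stoneware pickling crock, beige with a dark brown upper band, 144 mm across (172 mm along its y axis over two lug handles), 120 mm high, 1.8 kg, open at the top, gherkins inside. Origin: centre of its underside; z up. It stands on the left or on the right of the work, the jug on the other side; the worktop between them is clear, and the lid may be set there.
- lid_knob (a point): Centre of the grip of the lid's round knob, 32 mm across here, 13 mm below the knob's top and 23.5 mm above the lid's top face. Lid: loose dark brown stoneware disc, 150 mm across, 0.45 kg, on the crock's rim; its 118 mm spigot reaches 8 mm into the 128 mm mouth. z: the lid's upward axis. This point is 153 mm above the worktop with the lid on the crock, 41 mm with it flat on the worktop.
- jug: Loose off-white plastic jug of vinegar essence, full, 1.6 kg: body 120 x 88 mm (its x and y), 118 mm high, a sloped shoulder up to the neck, whose axis is at x = -15 mm, with a collar 47 mm across at 168 to 173 mm height; loop handle on its +x side, up to 164 mm high. Origin: centre of its underside; z up. If the cap is turned unpressed, the jug goes round with it.
- jug_mouth (a point): Centre of the mouth of the jug's neck, on the neck's axis, 196 mm above the worktop; z points up out of the jug.
- cap_mid (a point): Centre (half-way up, on the axis) of the jug's push-and-turn safety cap: light grey, round, ribbed plastic, 48 mm across, 31 mm high, 50 g, anticlockwise arrows moulded on top; z is its upward axis. Closed, its top is 211 mm and its skirt's lower edge 180 mm above the worktop, 7 mm above the neck's collar. Two inner lugs are held up in notches on the neck by the cap's spring.
- cap_spring (a joint): The cap's inner spring disc, m: 0 closed, negative when pressed down, positive once off. Press the cap down 4 mm at least (10 N; it meets the collar at 7 mm, 13 N) and, kept down, turn it anticlockwise seen from above by 50 to 65 degrees (stop at about 73). From 42 degrees on the lugs stand in gaps and it lifts straight off. It cannot be pulled or turned off otherwise.
- spice_jar: Bystander: round spice jar with a black lid, 41 mm across, 105 mm high; origin at the centre of its underside.
- garlic: Bystander: bulb of garlic, about 60 mm across, 58 mm high; origin at the centre of its underside.
- cork_bottle: Bystander: small round glass bottle with a cork, 56 mm across, 111 mm high; origin at the centre of its underside.

How it is judged (in metres and radians):
On the way, in this order (a step that is already met when the one before it is completed fails the run):
1. the lid lies knob up and flat on the worktop, let go (height (world z) of lid_knob between 0.033 and 0.049 m and angle between lid_knob's own z axis and vertical below 0.12 rad and contact force between the fingers and lid below 0.1 N and linear speed of lid below 0.05 m/s), for 0.3 s.
2. the cap, pressed and turned free, is lifted off the neck in the gripper (z of cap_mid in the frame of jug_mouth above 0.035 m and contact force between the fingers and cap above 1 N and contact force between cap and jug below 0.05 N), for 0.2 s.
At the end, for the whole second after the job is handed in: Lid flat on the worktop (0.12 rad), knob up, let go, at rest. Gripper holds the cap still and level (0.3 rad), off the jug, its centre 35 to 120 mm above the mouth and within 30 mm of the neck's axis. Jug and crock upright on the worktop, within 60 mm of where they were (all of step 1 and all of step 2 and z of cap_mid in the frame of jug_mouth below 0.12 m and horizontal distance between cap_mid and jug_mouth below 0.03 m and angle between cap_mid's own z axis and vertical below 0.3 rad and linear speed of cap below 0.03 m/s and angle between each of jug, crock's own z axis and vertical below 0.1 rad and height (world z) of each of jug, crock below 0.01 m and distance of each of jug_mouth, crock from where it was at the start of the episode below 0.06 m); the arm keeps its last pose, push and grip.
It fails at once if the jug or the crock is tipped by more than 0.35 rad (angle between any of jug, crock's own z axis and vertical above 0.35 rad).
It fails at once if the jug or the crock is lifted more than 20 mm off the worktop (height (world z) of any of jug, crock above 0.02 m).
It fails at once if the lid is dropped (falls free faster than 0.6 m/s) (linear speed of lid above 0.6 m/s and contact force between the fingers and lid below 0.05 N).
It fails at once if the cap is put down or dropped (its centre below 80 mm) (height (world z) of cap_mid below 0.08 m).
It fails at once if a bystander (spice jar, garlic or corked bottle) is shifted by more than 30 mm (distance of any of spice_jar, garlic, cork_bottle from where it was at the start of the episode above 0.03 m).
It also fails if it takes over 50 s, if anything falls off the work surface, if the arm or the gripper's body presses on something with over 40 N, if the wrist force passes 120 N, or if a joint passes its speed limit or range.

## Robot

A 6-joint arm with a two-finger parallel gripper is mounted at the origin on a cart in front of the work surface, level with it; the furniture and walls round the work are solid. World frame = base frame: x ahead of the robot, y to its left, z up, the work surface at z = 0. Lengths are in m, angles in degrees, forces in N, time in s.
With the tool pointing down it reaches from about 0.25 to 0.725 m from the base axis. Payload 9.7 kg.
Tool frame: the origin (TCP) lies midway between the tips of the shut fingers; the grasp point (between the pads) lies 19 mm behind it; z points along the fingers, y is the line along which they close (so a half turn about z gives the same grasp; the last joint's range is limited). The gripper opens to 85 mm and grips with 20 to 120 N. Pads are 22 mm wide; open, the fingers measure 114 mm over their backs; the gripper's body (76 mm by 85 mm) begins 54 mm behind the grasp point. The pads swing forward as they close: fully open they stand 13 mm farther back than shut.
Start: joints at [63.713, 4.979, 10.078, 95.1, 0, 90], TCP at [0.244, 0.493, 0.231] pointing down, gripper open.
Joint ranges: [-179.16, 179.16], [-48.56, 103.87], [-65.8, 70.77], [-126.05, 130.52], [-82.76, 87.17], [-180, 180]. Speed limits (degrees/s): [127.2, 127.2, 147.25, 180, 180, 180].

## Interface

Orientations are given as [roll, pitch, yaw] about the fixed x, y, z axes, in that order (R = Rz(yaw) Ry(pitch) Rx(roll)).
In Python, from workcell import bot gives the robot as it stands. The module is installed in compiled form; this text tells all that it offers.
- The arm moves only by the tool send_rows, never from a script. Its argument "moves" is one flat list of numbers, 7 for each row, row after row: the shift along the world's x, y, z normalised to -1 to 1, where 1 is 0.025 m, then the turn, a rotation vector about the world's x, y, z normalised to -1 to 1, where 1 is 0.15 rad, then the closure, from -1 (fully open) to 1 (shut), so that 0 is half open. A call has 1 to 8 rows; each row shifts and turns the commanded pose from where the row before left it; what a row does not reach is not made up. A row lasts 1/8 s, in which the tool goes at most 62.5 mm and 10.7 degrees, less where a joint would pass 70% of its speed; a pose out of reach is approached as far as the arm can. A call with a number of a shift or a turn outside -1 to 1 is refused whole. A call with a gripper value outside its range is refused whole. The fingers move at their own pace and stop on an object; "squeeze" is the grip in N (left out, the last holds). Time passes only in rows, so rows that do not move let the fingers close. It gives the time, the measured TCP pose, the force, the opening and the grip force at its end, in the units of the state.
- bot.get_obs(): the state, without advancing time (a new reading comes with each control period).
- bot.camera(name): name is "scene" or "top" or "wrist"; returns a dict with "color" (480x640x3 uint8, red, green, blue), "camera_matrix" (3x3 intrinsics, pixels), "D" ([k1, k2, p1, p2, k3] as OpenCV has them; the pictures are not rectified), "R" (3x3) and "t" (3): a world point X has camera coordinates R X + t. Camera axes: x right, y down, z forward; pixel columns grow to the right and rows downward; lengths in m; the calibration is good to about 2 mm. A picture is of the moment at which its call begins. There is no depth.
- bot.job_done(): hands the job in; it is judged then, once.
Trained networks look in the newest picture that a camera, given by its name, has taken for a name from the list of things; names that differ only in an ending like _2 or _b are one class to them, and where a whole thing is asked for, a point or a joint stands for the part that bears it (a point fixed in the world has none). Each returns a list of dicts, best first, with "p" (0 to 1); they miss things now and then, are a little off and sometimes report something else, mostly with a low value. They report only what shows in the picture. A call takes as long as a camera call.
- bot.boxes_of(camera, query): "extent" ([left, top, right, bottom] in pixels, round what is visible of it).
- bot.trace(camera, query): "region" (480x640 bool, what is visible of it) and "extent" ([left, top, right, bottom] in pixels, round what is visible of it).
- bot.landmark_of(camera, query): "pixel" ([column, row] in pixels: a listed point, or the origin of a listed thing).
The state is a dict: "time": time; "q": joint angles; "qd": joint speeds; "joint_efforts": joint torques, N m; "ee_pos": TCP position; "tcp_rot": TCP orientation; "wrist_force": force on the tool from outside, world axes, zero at the start; "torque": the same for the moment, N m; "opening": finger opening in m; "grasp_force": force on a finger pad.
Only numpy, scipy, OpenCV 4.12 (cv2) and the standard library are available. Lean on these libraries where they do the work, as an engineer would, in place of code of your own. Each camera call takes 0.05 s, during which the arm holds its last target. There are 200 camera calls.

## Working session

There is one attempt and no reset: what is moved stays moved. The work goes in short steps, Python scripts to look and compute and a tool call to move; the robot and the scene stay as the last step left them, time stands still between calls to the robot, and variables do not carry over. Pictures are saved under pics/ and viewed, at most 10 in all, crops included, and the job is handed in when it is done.

Besides the shell and the picture viewer there is one more tool, called after ">>>" as name(argument=value, ...) on one line, values as JSON. send_rows: Moves the arm, as the interface text tells. Its arguments: {"type":"object","properties":{"moves":{"type":"array"},"squeeze":{"type":"number"}},"required":["moves"]}

```bash
mkdir -p pics; cat > h.py <<'E'
from workcell import bot
import numpy as np, cv2
def ray(c,px):
    p=cv2.undistortPoints(np.array([[px]],float),c["camera_matrix"],np.array(c["D"],float))[0,0]
    R=np.array(c["R"]);o=-R.T@np.array(c["t"]);d=R.T@np.array([p[0],p[1],1.]);return o,d
def atz(c,px,z):
    o,d=ray(c,px);return o+d*(z-o[2])/d[2]
E
python3 - <<'E'
from h import *
print(bot.get_obs())
Z=dict(lid_knob=.153,cap_mid=.1955,jug_mouth=.196,jug=0,crock=0,spice_jar=0,garlic=0,cork_bottle=0)
im=[]
for n in("scene","top"):
    c=bot.camera(n);im.append(c["color"]);print(n,-np.array(c["R"]).T@c["t"])
    for q,z in Z.items():
        for r in bot.landmark_of(n,q)[:2]:
            print(q,np.round(r["pixel"],1),round(r["p"],2),atz(c,r["pixel"],z).round(4))
    cv2.imwrite(f"pics/{n}.png",c["color"][:,:,::-1])
E
```

```text
{'time': 0.0, 'q': array([ 6.37120748e+01,  5.00975627e+00,  1.00336088e+01,  9.50995693e+01,
       -5.44554527e-04,  9.00025153e+01]), 'qd': array([-0.04766901,  0.02703047, -0.13010522,  0.05389631,  0.01272341,
       -0.00491763]), 'joint_efforts': array([-3.83656428e-03, -5.20388174e+01,  4.64803541e+01,  1.59729598e-02,
       -4.35627010e-05, -8.26221822e-06]), 'ee_pos': array([0.24348302, 0.49290583, 0.23058839]), 'tcp_rot': array([-1.79924283e+02,  5.47878006e-04,  1.53709560e+02]), 'wrist_force': array([0.55085539, 0.41233243, 0.37902126]), 'torque': array([ 0.00055054, -0.02261746,  0.05516863]), 'grasp_force': 0.0, 'opening': 0.08574482575845847}
scene [ 0.05976184 -0.9231346   0.64506446]
lid_knob [362.2 303.1] 0.92 [ 0.4808 -0.3056  0.153 ]
lid_knob [259.4 196.3] 0.62 [0.5271 0.3382 0.153 ]
cap_mid [256.5 196.1] 0.49 [0.4803 0.2348 0.1955]
jug_mouth [258.9 196.5] 0.7 [0.4845 0.2272 0.196 ]
jug_mouth [361.3 304.5] 0.38 [ 0.4403 -0.3624  0.196 ]
jug [269.2 255.7] 0.73 [ 0.508   0.2366 -0.    ]
crock [358.7 364.9] 0.79 [ 0.4797 -0.304   0.    ]
spice_jar [294.3 226.7] 0.67 [0.6657 0.3922 0.    ]
spice_jar [257.8 192.8] 0.6 [0.682  0.7722 0.    ]
garlic [356.2 282. ] 0.65 [ 0.6536 -0.0195  0.    ]
cork_bottle [386.4 299.4] 0.83 [ 0.6743 -0.1295  0.    ]
cork_bottle [259.4 195.3] 0.53 [0.6767 0.7412 0.    ]
top [0.4233685  0.01650075 1.40505104]
lid_knob [464.  269.4] 0.57 [ 0.4793 -0.3036  0.153 ]
lid_knob [213.7 198.1] 0.48 [0.6498 0.357  0.153 ]
cap_mid [254.8 261.1] 0.79 [0.4838 0.2331 0.1955]
cap_mid [262.7 256.7] 0.68 [0.4955 0.2136 0.1955]
jug_mouth [253.7 258.5] 0.89 [0.4903 0.2361 0.196 ]
jug [265.9 258.1] 0.73 [0.5033 0.2359 0.    ]
spice_jar [213. 197.] 0.48 [0.6807 0.4009 0.    ]
garlic [359.8 214.5] 0.58 [ 0.6397 -0.0364  0.    ]
garlic [215.  196.9] 0.38 [0.6812 0.3949 0.    ]
cork_bottle [388.8 206.8] 0.72 [ 0.6649 -0.1215  0.    ]
```

View pics/scene.png

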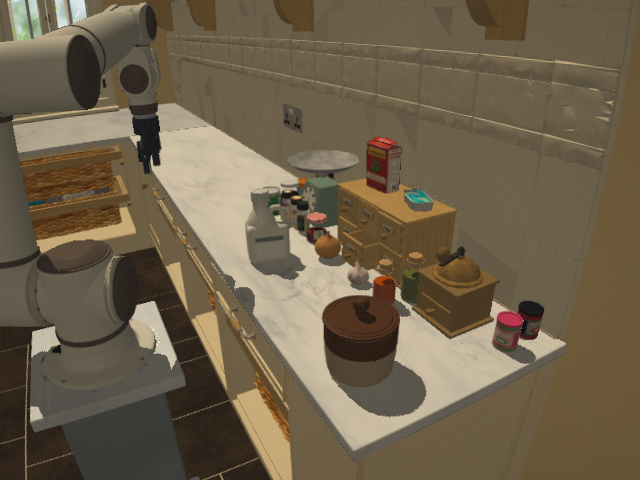

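View pics/top.png

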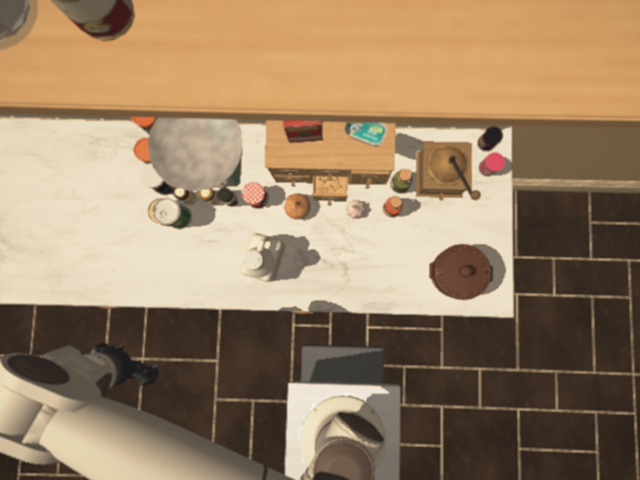

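The pictures show the jug's cap at top-view pixel (255,261) and the lid on the crock at (463,271). The worktop between them is clear. The garlic is at (355,209) and the corked bottle at (393,206).

>>> send_rows(moves=[0.2, -0.8, 0.6, 0, 0, -0.4, -1, 0.2, -0.8, 0.6, 0, 0, -0.4, -1, 0.3, -1, 0.6, 0, 0, -0.4, -1, 0.3, -1, 0.6, 0, 0, -0.4, -1, 0.3, -1, 0.4, 0, 0, -0.4, -1, 0.3, -1, 0.4, 0, 0, -0.4, -1, 0.3, -1, 0, 0, 0, -0.4, -1, 0.3, -1, 0, 0, 0, -0.4, -1], squeeze=40)

```text
time: 1.9
ee_pos: [0.2988, 0.301, 0.3126]
tcp_rot: [179.9, -0.0, 125.9]
wrist_force: [-0.1, 1.0, -0.2]
opening: 0.0855
grasp_force: 0.0
```

>>> send_rows(moves=[0.3, -1, 0, 0, 0, -0.4, -1, 0.3, -1, 0, 0, 0, -0.4, -1, 0.3, -1, 0, 0, 0, -0.4, -1, 0.3, -1, 0, 0, 0, -0.4, -1, 0.3, -1, 0, 0, 0, -0.4, -1, 0.3, -1, 0, 0, 0, -0.4, -1, 0.3, -1, 0, 0, 0, -0.4, -1, 0.3, -1, 0, 0, 0, -0.4, -1])

```text
time: 2.9
ee_pos: [0.358, 0.1012, 0.3124]
tcp_rot: [179.9, -0.0, 98.4]
wrist_force: [0.7, 0.1, 0.3]
opening: 0.0854
grasp_force: 0.0
```

>>> send_rows(moves=[0.3, -1, 0, 0, 0, -0.4, -1, 0.3, -1, 0, 0, 0, -0.4, -1, 0.3, -1, 0, 0, 0, -0.4, -1, 0.3, -1, 0, 0, 0, -0.4, -1, 0.3, -1, 0, 0, 0, -0.4, -1, 0.3, -1, 0, 0, 0, -0.4, -1, 0.3, -1, 0, 0, 0, -0.4, -1, 0.3, -1, 0, 0, 0, -0.4, -1])

```text
time: 3.9
ee_pos: [0.4176, -0.0985, 0.3125]
tcp_rot: [179.9, -0.0, 70.9]
wrist_force: [-0.5, 0.1, 0.2]
opening: 0.0855
grasp_force: 0.0
```

```bash
python3 -c "
from h import *
o=bot.get_obs();print(o['time'],o['q'],o['ee_pos'],o['tcp_rot'])"
```

```text
3.9 [-1.32709367e+01 -8.79214588e+00  5.91585369e+00  1.04620584e+02
 -5.21151664e-03  9.58106768e+01] [ 0.41761286 -0.09852249  0.31250082] [ 1.79912506e+02 -3.66532423e-03  7.09183854e+01]
```

>>> send_rows(moves=[0.3, -1, 0, 0, 0, -0.4, -1, 0.3, -1, 0, 0, 0, -0.4, -1, 0.3, -1, 0, 0, 0, -0.4, -1, 0.3, -1, 0, 0, 0, 0, -1, 0.3, -1, 0, 0, 0, 0, -1, 0.3, -1, 0, 0, 0, 0, -1, 0.3, -1, -0.4, 0, 0, 0, -1, 0.3, -1, -0.4, 0, 0, 0, -1])

```text
time: 4.9
ee_pos: [0.4774, -0.2984, 0.2925]
tcp_rot: [179.9, 0.0, 60.7]
wrist_force: [-0.1, 0.9, -0.2]
opening: 0.0855
grasp_force: 0.0
```

```bash
python3 - <<'E'
from h import *
c=bot.camera("wrist");cv2.imwrite("pics/w1.png",c["color"][:,:,::-1])
o=bot.get_obs();print(o['time'],o['ee_pos'],o['q'])
for q,z in dict(lid_knob=.153).items():
    for r in bot.landmark_of("wrist",q)[:2]: print(q,r["pixel"],r["p"],atz(c,r["pixel"],z))
    for r in bot.boxes_of("wrist",q)[:2]: print(q,r["extent"],r["p"])
E
```

```text
4.95 [ 0.47780166 -0.30058768  0.29006957] [-3.21485503e+01  8.90906748e+00  2.10422846e+01  1.02159121e+02
 -5.08540459e-02  8.71852186e+01]
lid_knob [320.4, 232.1] 0.74 [ 0.47599296 -0.30472316  0.153     ]
lid_knob [229.3, 132.1, 406.4, 301.2] 0.87
```

View pics/w1.png

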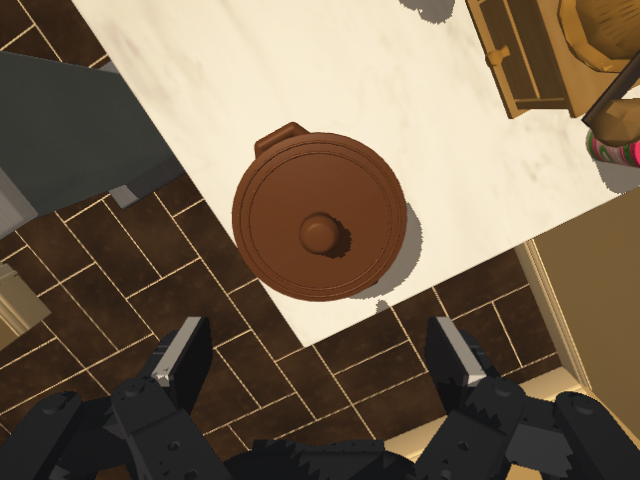

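The wrist picture shows the knob at (320,234), as the network reported, with the crock's lug handles at upper left and lower right. Next I descend over the knob.

>>> send_rows(moves=[0.04, -0.2, -0.8, 0, 0, 0, -1, 0, 0, -0.8, 0, 0, 0, -1, 0, 0, -1, 0, 0, 0, -1, 0, 0, -1, 0, 0, 0, -1, 0, 0, -1, 0, 0, 0, -1, 0, 0, -0.6, 0, 0, 0, -1, 0, 0, -0.4, 0, 0, 0, -1, 0, 0, 0, 0, 0, 0, -1])

```text
time: 6.05
ee_pos: [0.4794, -0.3018, 0.1514]
tcp_rot: [-180.0, -0.0, 60.9]
wrist_force: [-0.3, 0.3, 0.3]
opening: 0.0854
grasp_force: 0.0
```

```bash
python3 - <<'E'
from h import *
c=bot.camera("wrist");cv2.imwrite("pics/w2.png",c["color"][:,:,::-1])
o=bot.get_obs();print(o['time'],o['ee_pos'],o['wrist_force'])
for r in bot.landmark_of("wrist","lid_knob")[:2]: print(r["pixel"],r["p"],atz(c,r["pixel"],.153))
E
```

```text
6.1 [ 0.47961406 -0.3019041   0.15192888] [0.59611124 0.11335441 0.26426704]
[307.3, 326.1] 0.79 [ 0.47343553 -0.30268716  0.153     ]
```

View pics/w2.png

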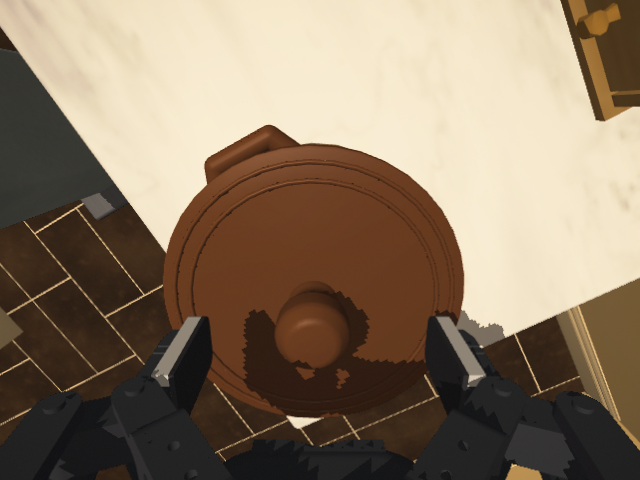

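The knob is at about (312,332), roughly 3 mm left of the midpoint between the fingers. I correct for that, go down and close.

>>> send_rows(moves=[-0.12, 0, -0.3, 0, 0, 0, -1, 0, 0, -0.4, 0, 0, 0, -1, 0, 0, 0, 0, 0, 0, 0, 0, 0, 0, 0, 0, 0, 0.4, 0, 0, 0, 0, 0, 0, 0.6, 0, 0, 0, 0, 0, 0, 0.8, 0, 0, 0, 0, 0, 0, 1, 0, 0, 0, 0, 0, 0, 1], squeeze=40)

```text
time: 7.15
ee_pos: [0.4766, -0.3019, 0.1343]
tcp_rot: [180.0, 0.0, 60.9]
wrist_force: [-1.6, 0.6, 5.5]
opening: 0.0301
grasp_force: 39.8
```

>>> send_rows(moves=[0, 0, 0, 0, 0, 0, 1, 0, 0, 0, 0, 0, 0, 1, 0, 0, 0, 0, 0, 0, 1])

```text
time: 7.52
ee_pos: [0.4766, -0.3019, 0.1343]
tcp_rot: [180.0, 0.0, 60.9]
wrist_force: [-2.1, 1.7, 5.3]
opening: 0.0297
grasp_force: 39.8
```

>>> send_rows(moves=[0, 0, 0.1, 0, 0, 0, 1, 0, 0, 0.2, 0, 0, 0, 1, 0, 0, 0.3, 0, 0, 0, 1, 0, 0, 0.4, 0, 0, 0, 1, 0, 0, 0.5, 0, 0, 0, 1, 0, 0, 0.4, 0, 0, 0, 1, 0, 0, 0, 0, 0, 0, 1], squeeze=50)

```text
time: 8.4
ee_pos: [0.477, -0.3021, 0.1825]
tcp_rot: [179.9, 0.0, 60.9]
wrist_force: [-0.3, -0.1, -3.3]
opening: 0.0293
grasp_force: 49.6
```

```bash
python3 - <<'E'
from h import *
c=bot.camera("scene");cv2.imwrite("pics/s2.png",cv2.resize(c["color"][220:420,260:500,::-1],None,fx=2.5,fy=2.5))
o=bot.get_obs();print(o['time'],o['ee_pos'],o['wrist_force'],o['torque'],o['opening'])
E
```

```text
8.45 [ 0.47678497 -0.3019946   0.18170756] [-0.77782377 -0.42238964 -3.61685249] [-0.02825647 -0.01007931 -0.00932265] 0.029668314481011333
```

View pics/s2.png

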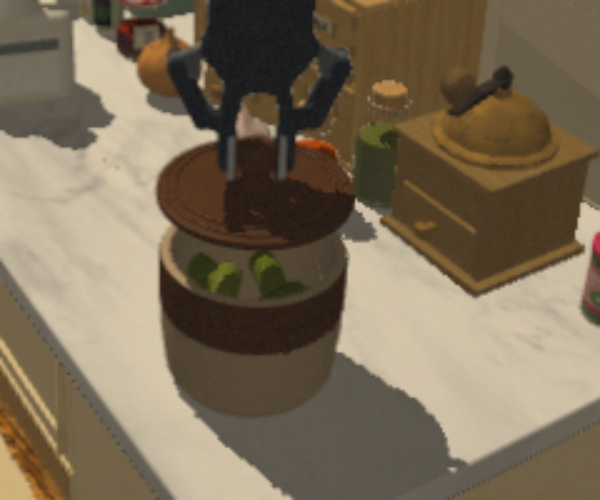

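The lid came off level and the crock stayed in place. I carry the lid to the clear spot.

>>> send_rows(moves=[0, 0.4, 0.2, 0, 0, 0, 1, 0, 0.8, 0, 0, 0, 0, 1, 0, 1, 0, 0, 0, 0, 1, 0, 1, 0, 0, 0, 0, 1, 0, 1, 0, 0, 0, 0, 1, 0, 1, 0, 0, 0, 0, 1, 0, 1, 0, 0, 0, 0, 1, 0, 1, 0, 0, 0, 0, 1])

```text
time: 9.45
ee_pos: [0.4761, -0.1198, 0.1862]
tcp_rot: [-180.0, -0.0, 60.9]
wrist_force: [-0.3, 0.3, -3.4]
opening: 0.0298
grasp_force: 49.7
```

>>> send_rows(moves=[0, 1, 0, 0, 0, 0, 1, 0, 1, 0, 0, 0, 0, 1, 0, 0.9, -0.2, 0, 0, 0, 1, 0, 0.6, -0.8, 0, 0, 0, 1, 0, 0, -1, 0, 0, 0, 1, 0, 0, -1, 0, 0, 0, 1, 0, 0, -1, 0, 0, 0, 1, 0, 0, -1, 0, 0, 0, 1])

```text
time: 10.45
ee_pos: [0.4759, -0.0332, 0.0604]
tcp_rot: [-180.0, -0.0, 60.9]
wrist_force: [0.2, 0.2, -2.5]
opening: 0.0297
grasp_force: 49.8
```

>>> send_rows(moves=[0, 0, -0.6, 0, 0, 0, 1, 0, 0, -0.4, 0, 0, 0, 1, 0, 0, 0, 0, 0, 0, 1])

```text
time: 10.82
ee_pos: [0.4763, -0.0341, 0.0361]
tcp_rot: [-180.0, 0.0, 60.9]
wrist_force: [-0.0, 0.1, -3.0]
opening: 0.0293
grasp_force: 49.8
```

>>> send_rows(moves=[0, 0, -0.2, 0, 0, 0, 1, 0, 0, -0.16, 0, 0, 0, 1, 0, 0, -0.08, 0, 0, 0, 1, 0, 0, -0.08, 0, 0, 0, 1, 0, 0, 0, 0, 0, 0, 1])

```text
time: 11.45
ee_pos: [0.4765, -0.0344, 0.0232]
tcp_rot: [-180.0, 0.0, 60.9]
wrist_force: [-0.2, 0.1, -3.8]
opening: 0.0294
grasp_force: 49.8
```

>>> send_rows(moves=[0, 0, -0.04, 0, 0, 0, 1, 0, 0, -0.04, 0, 0, 0, 1, 0, 0, 0, 0, 0, 0, 1])

```text
time: 11.82
ee_pos: [0.4768, -0.0344, 0.0223]
tcp_rot: [180.0, -0.0, 60.9]
wrist_force: [-3.3, -0.0, 6.1]
opening: 0.0294
grasp_force: 50.7
```

Contact is made, so I release gradually and go up.

>>> send_rows(moves=[0, 0, 0, 0, 0, 0, 0.2, 0, 0, 0, 0, 0, 0, -0.2, 0, 0, 0, 0, 0, 0, -0.6, 0, 0, 0, 0, 0, 0, -1, 0, 0, 0, 0, 0, 0, -1, 0, 0, 0, 0, 0, 0, -1, 0, 0, 0.4, 0, 0, 0, -1, 0, 0, 0.8, 0, 0, 0, -1])

```text
time: 12.82
ee_pos: [0.4761, -0.0344, 0.0516]
tcp_rot: [-179.9, 0.0, 60.9]
wrist_force: [0.7, 0.2, 0.3]
opening: 0.0855
grasp_force: 0.0
```

>>> send_rows(moves=[0, 0, 1, 0, 0, 0, -1, 0, 0, 1, 0, 0, 0, -1, 0, 0, 1, 0, 0, 0, -1, 0, 0, 1, 0, 0, 0, -1, 0, 0, 1, 0, 0, 0, -1, 0, 0, 1, 0, 0, 0, -1, 0, 0, 1, 0, 0, 0, -1, 0, 0, 1, 0, 0, 0, -1])

```text
time: 13.82
ee_pos: [0.4764, -0.0344, 0.2529]
tcp_rot: [180.0, -0.0, 60.9]
wrist_force: [0.7, -0.6, 0.3]
opening: 0.0849
grasp_force: 0.0
```

```bash
python3 - <<'E'
from h import *
o=bot.get_obs();print(o['time'],o['ee_pos'],o['opening'],o['wrist_force'])
c=bot.camera("wrist");w=c["color"]
d=bot.camera("scene")["color"]
for n,q,z in (("wrist","lid_knob",.041),):
    for r in bot.landmark_of(n,q)[:2]: print(n,q,r["pixel"],r["p"],atz(c,r["pixel"],z))
cv2.imwrite("pics/m3.png",cv2.resize(np.hstack([cv2.resize(w,(400,300)),d[150:390,200:520][:,:,:].copy() if 0 else cv2.resize(d[150:390,200:520],(400,300))]),None,fx=1,fy=1)[:,:,::-1])
E
```

```text
13.825 [ 0.47643559 -0.03437781  0.25292346] 0.08486872575901556 [ 0.66904085 -0.63465897  0.27100743]
wrist lid_knob [316.9, 204.3] 0.92 [ 0.47484604 -0.03471466  0.041     ]
```

View pics/m3.png

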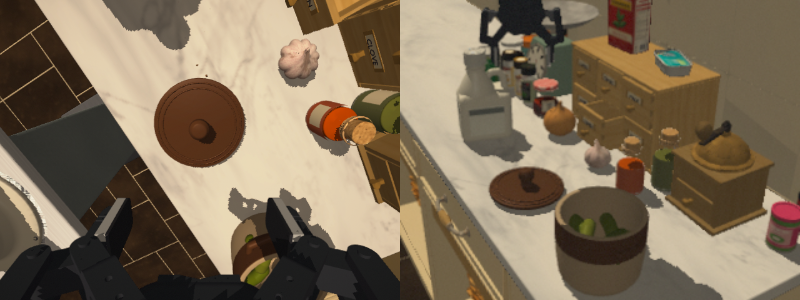

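The lid lies flat and released, seen at (199,122) in the left half and (527,188) in the right half. Next is the cap.

>>> send_rows(moves=[0, 0.5, 0.6, 0, 0, 0, -1, 0, 1, 0.6, 0, 0, 0, -1, 0.1, 1, 0.4, 0, 0, 0, -1, 0.1, 1, 0, 0, 0, 0, -1, 0, 1, 0, 0, 0, 0, -1, 0.1, 1, 0, 0, 0, 0, -1, 0.1, 1, 0, 0, 0, 0, -1, 0, 1, 0, 0, 0, 0, -1])

```text
time: 14.98
ee_pos: [0.4861, 0.1546, 0.2913]
tcp_rot: [-180.0, 0.0, 60.9]
wrist_force: [-0.0, 0.2, -0.0]
opening: 0.0853
grasp_force: 0.0
```

>>> send_rows(moves=[0, 1, 0, 0, 0, 0, -1, 0, 1, 0, 0, 0, 0, -1, 0, 0.8, 0, 0, 0, 0, -1, 0, 0.4, 0, 0, 0, 0, -1, 0, 0, 0, 0, 0, 0, -1])

```text
time: 15.6
ee_pos: [0.4864, 0.2335, 0.2911]
tcp_rot: [-180.0, 0.0, 60.9]
wrist_force: [-0.2, -0.1, -0.5]
opening: 0.085
grasp_force: 0.0
```

```bash
python3 - <<'E'
from h import *
o=bot.get_obs();print(o['time'],o['ee_pos'],o['q'])
c=bot.camera("wrist");cv2.imwrite("pics/w4.png",c["color"][:,:,::-1])
for q,z in (("cap_mid",.1955),("jug_mouth",.196),("jug",0)):
    for r in bot.landmark_of("wrist",q)[:2]: print(q,r["pixel"],r["p"],atz(c,r["pixel"],z))
for r in bot.boxes_of("wrist","cap_mid")[:2]: print(r)
E
```

```text
15.6 [0.48644604 0.23352386 0.29114439] [ 2.56468520e+01  5.40607930e+00  1.72957761e+01  1.01918525e+02
 -5.67469567e-03  1.44705557e+02]
cap_mid [314.2, 233.7] 0.68 [0.48724806 0.24067896 0.1955    ]
jug [330.1, 177.8] 0.9 [0.50352871 0.23658095 0.        ]
{'extent': [274.2, 198.7, 352.0, 283.0], 'p': 0.77}
```

View pics/w4.png

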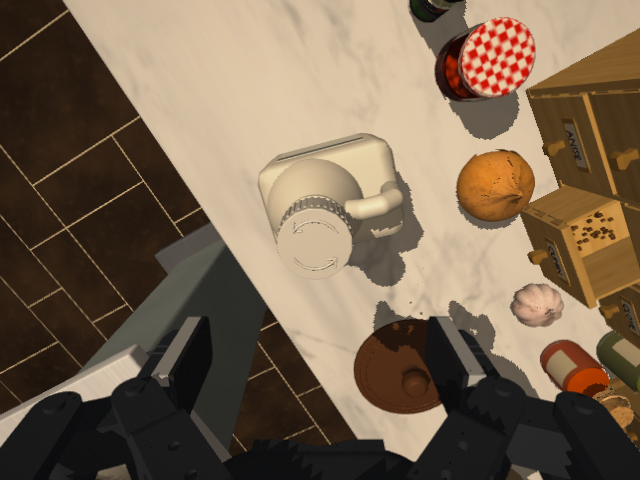

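The cap's top face is centred at about (315,246), with the handle to its right at (375,203).

```bash
python3 - <<'E'
from h import *
c=bot.camera("wrist")
g=c["color"]
print(atz(c,[315,246],.211),atz(c,[313.1,240.9],.2035))
# calibration check: known lid knob top at image (415,381), z=.054, true ~(.4764,-.0344)
print(atz(c,[415,381],.054))
E
```

```text
[0.48652117 0.23654272 0.211     ] [0.48579133 0.23788035 0.2035    ]
[ 0.4788474  -0.02468323  0.054     ]
```

>>> send_rows(moves=[0, 0.1, -0.6, 0, 0, 0, -1, 0, 0, -1, 0, 0, 0, -1, 0, 0, -0.8, 0, 0, 0, -1, 0, 0, -0.6, 0, 0, 0, -1, 0, 0, 0, 0, 0, 0, -1])

```text
time: 16.52
ee_pos: [0.4863, 0.2352, 0.2155]
tcp_rot: [-180.0, 0.1, 60.9]
wrist_force: [0.0, -0.3, -0.3]
opening: 0.0855
grasp_force: 0.0
```

```bash
python3 - <<'E'
from h import *
o=bot.get_obs();print(o['time'],o['ee_pos'],o['wrist_force'])
c=bot.camera("wrist");cv2.imwrite("pics/w5.png",c["color"][:,:,::-1])
for r in bot.landmark_of("wrist","cap_mid")[:2]: print(r["pixel"],r["p"],atz(c,r["pixel"],.1955))
for px in ([300,330],[320,330],[320,350]): print(px,atz(c,px,.211))
E
```

```text
16.525 [0.48625385 0.23522407 0.21548565] [ 0.00433228 -0.30951909 -0.32258346]
[314.2, 289.3] 0.73 [0.48603515 0.23896177 0.1955    ]
[300, 330] [0.47442014 0.23097693 0.211     ]
[320, 330] [0.48229418 0.2266036  0.211     ]
[320, 350] [0.47715287 0.21733214 0.211     ]
```

View pics/w5.png

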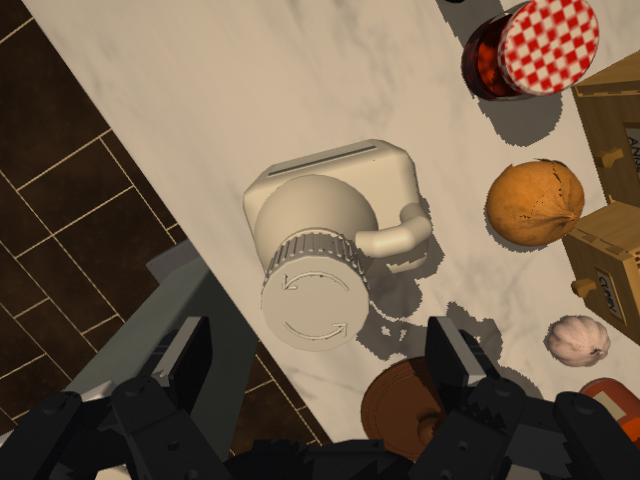

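Top disc centre is about (315,303), around 4 mm further in +y. I correct, descend and grip.

>>> send_rows(moves=[0.04, 0.16, -0.5, 0, 0, 0, -1, 0, 0, -0.6, 0, 0, 0, -1, 0, 0, -0.4, 0, 0, 0, -1, 0, 0, 0, 0, 0, 0, -0.4, 0, 0, 0, 0, 0, 0, 0, 0, 0, 0, 0, 0, 0, 0.3, 0, 0, 0, 0, 0, 0, 0.6, 0, 0, 0, 0, 0, 0, 1], squeeze=70)

```text
time: 17.62
ee_pos: [0.4876, 0.2397, 0.1794]
tcp_rot: [180.0, -0.0, 60.9]
wrist_force: [-2.1, 0.1, 5.6]
opening: 0.0468
grasp_force: 71.6
```

>>> send_rows(moves=[0, 0, 0, 0, 0, 0, 1, 0, 0, 0, 0, 0, 0, 1, 0, 0, 0, 0, 0, 0, 1])

```text
time: 18.0
ee_pos: [0.4876, 0.2397, 0.1794]
tcp_rot: [180.0, -0.0, 60.9]
wrist_force: [-3.0, -1.0, 5.1]
opening: 0.0466
grasp_force: 71.6
```

>>> send_rows(moves=[0, 0, -0.08, 0, 0, 0, 1, 0, 0, -0.08, 0, 0, 0, 1, 0, 0, -0.06, 0, 0, 0, 1, 0, 0, 0, 0, 0, 0, 1], squeeze=80)

```text
time: 18.5
ee_pos: [0.4877, 0.2397, 0.1746]
tcp_rot: [180.0, -0.1, 60.9]
wrist_force: [-3.3, -0.3, 10.3]
opening: 0.0464
grasp_force: 81.5
```

>>> send_rows(moves=[0, 0, -0.06, 0, 0, 0, 1, 0, 0, 0, 0, 0, 0, 1])

```text
time: 18.75
ee_pos: [0.4877, 0.2397, 0.1733]
tcp_rot: [179.9, -0.1, 60.9]
wrist_force: [-4.4, -1.2, 11.4]
opening: 0.0464
grasp_force: 81.7
```

>>> send_rows(moves=[0, 0, -0.02, 0, 0, 0.3, 1, 0, 0, 0, 0, 0, 0.5, 1, 0, 0, 0, 0, 0, 0.5, 1, 0, 0, 0, 0, 0, 0.5, 1])

```text
time: 19.25
ee_pos: [0.4884, 0.24, 0.1732]
tcp_rot: [179.8, -0.1, 76.5]
wrist_force: [-0.2, 0.7, 11.5]
opening: 0.0468
grasp_force: 81.9
```

```bash
python3 - <<'E'
from h import *
o=bot.get_obs();print(o['time'],o['ee_pos'],o['tcp_rot'],o['wrist_force'],o['torque'])
c=bot.camera("top")
for r in bot.landmark_of("top","jug")[:1]: print(r["pixel"],r["p"],atz(c,r["pixel"],0))
E
```

```text
19.25 [0.48837204 0.2400446  0.17321297] [ 1.79841373e+02 -1.37835145e-01  7.65024215e+01] [-0.23086634  0.72704668 11.53062961] [ 0.03897944  0.31262891 -0.07467901]
[265.5, 258.9] 0.6 [0.5008892  0.23697053 0.        ]
```

>>> send_rows(moves=[0, 0, 0, 0, 0, 0.6, 1, 0, 0, 0, 0, 0, 0.6, 1, 0, 0, 0, 0, 0, 0.6, 1, 0, 0, 0, 0, 0, 0.6, 1, 0, 0, 0, 0, 0, 0.6, 1, 0, 0, 0, 0, 0, 0.6, 1, 0, 0, 0, 0, 0, 0.6, 1, 0, 0, 0, 0, 0, 0.6, 1])

```text
time: 20.35
ee_pos: [0.4878, 0.2404, 0.1731]
tcp_rot: [179.8, -0.1, 117.8]
wrist_force: [-4.0, 2.1, 12.6]
opening: 0.047
grasp_force: 81.9
```

>>> send_rows(moves=[0, 0, 0, 0, 0, 0.1, 1, 0, 0, 0, 0, 0, 0, 1])

```text
time: 20.6
ee_pos: [0.4878, 0.2404, 0.1731]
tcp_rot: [179.8, -0.1, 118.5]
wrist_force: [-4.4, 2.6, 12.3]
opening: 0.0466
grasp_force: 82.0
```

```bash
python3 - <<'E'
from h import *
o=bot.get_obs();print(o['time'],o['ee_pos'],o['tcp_rot'],o['wrist_force'],o['torque'])
c=bot.camera("wrist");cv2.imwrite("pics/w6.png",c["color"][:,:,::-1])
E
```

```text
20.6 [0.48784678 0.24037689 0.1731243 ] [ 1.79828257e+02 -5.62144547e-02  1.18511760e+02] [-4.40955317  2.58989057 12.34707935] [ 0.36947524  0.86777495 -0.03841341]
```

View pics/w6.png

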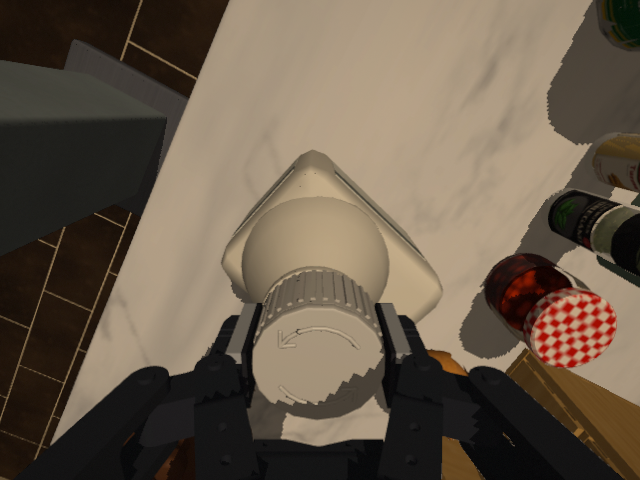

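The jug has turned about 57° relative to the gripper while the cap kept its grip (arrows still oriented as before). Lift slowly.

>>> send_rows(moves=[0, 0, 0.1, 0, 0, 0, 1, 0, 0, 0.15, 0, 0, 0, 1, 0, 0, 0.15, 0, 0, 0, 1, 0, 0, 0.1, 0, 0, 0, 1, 0, 0, 0, 0, 0, 0, 1])

```text
time: 21.28
ee_pos: [0.4876, 0.2394, 0.1835]
tcp_rot: [-180.0, 0.0, 118.5]
wrist_force: [-0.3, -0.1, 0.1]
opening: 0.0471
grasp_force: 81.9
```

>>> send_rows(moves=[0, 0, 0.2, 0, 0, 0, 1, 0, 0, 0.3, 0, 0, 0, 1, 0, 0, 0.4, 0, 0, 0, 1, 0, 0, 0.5, 0, 0, 0, 1, 0, 0, 0.3, 0, 0, 0, 1, 0, 0, 0.2, 0, 0, 0, 1, 0, 0, 0, 0, 0, 0, 1, 0, 0, 0, 0, 0, 0, 1])

```text
time: 22.28
ee_pos: [0.4875, 0.2396, 0.2309]
tcp_rot: [-180.0, -0.0, 118.5]
wrist_force: [-0.5, -0.1, -0.5]
opening: 0.0467
grasp_force: 81.9
```

>>> send_rows(moves=[0, 0, 0, 0, 0, 0, 1, 0, 0, 0, 0, 0, 0, 1, 0, 0, 0, 0, 0, 0, 1])

```text
time: 22.65
ee_pos: [0.4875, 0.2396, 0.2312]
tcp_rot: [-180.0, -0.0, 118.5]
wrist_force: [0.5, 0.1, -0.9]
opening: 0.0467
grasp_force: 81.9
```

```bash
python3 - <<'E'
from h import *
o=bot.get_obs();print(o['time'],o['ee_pos'],o['tcp_rot'],o['wrist_force'])
d=bot.camera("scene");cv2.imwrite("pics/s7.png",cv2.resize(d["color"][150:390,200:520],(800,600))[:,:,::-1])
for q,z in (("jug",0),("crock",0)):
    for r in bot.landmark_of("scene",q)[:1]: print(q,r["pixel"],r["p"],atz(d,r["pixel"],z))
E
```

```text
22.65 [0.48754679 0.23960934 0.23118651] [-1.79992370e+02 -8.44804080e-04  1.18474043e+02] [ 0.4863268   0.06084991 -0.92732307]
jug [268.0, 257.0] 0.7 [0.50163563 0.2305643  0.        ]
crock [359.5, 369.0] 0.96 [ 0.47440366 -0.31538283  0.        ]
```

View pics/s7.png

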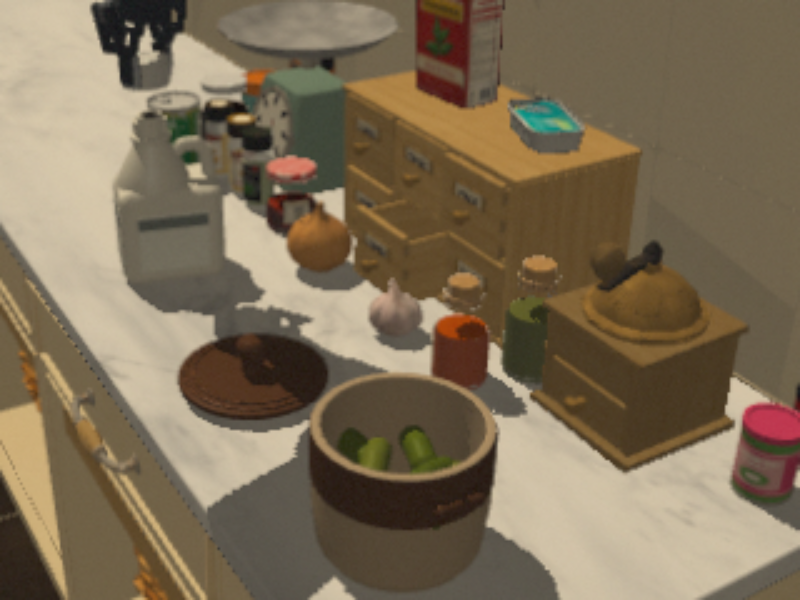

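The cap is in the gripper at about (150,70), above the open neck at (150,117). The lid is flat at (253,372), and jug and crock are standing. Handing in.

```bash
python3 -c "
from workcell import bot
print(bot.job_done())"
```

```text
the job is handed in; nothing more can be done
None
```

The job is handed in at about 23 s; no verdict came back. By the last picture and readings, the lid lies flat and released, the cap is held level about 5 cm above the open neck, and jug and crock are standing where they were.

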